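# Remount the headset hanger and hang up the headset

### The arm

A 7-joint arm with a two-finger parallel gripper is mounted at the origin on a cart in front of the work surface, level with it; the furniture and walls round the work are solid. World frame = base frame: x ahead of the robot, y to its left, z up, the work surface at z = 0. Lengths are in m, angles in rad, forces in N, time in s.
With the tool pointing down it reaches from about 0.35 to 0.9 m from the base axis. Payload 8.1 kg.
Tool frame: the origin (TCP) lies between the finger pads, 19 mm behind the fingertips; this is the grasp point; z points along the fingers, y is the line along which they close (so a half turn about z gives the same grasp; the last joint's range is limited). The gripper opens to 92 mm and grips with 3 to 60 N. Pads are 19 mm wide; open, the fingers measure 130 mm over their backs; the gripper's body (75 mm by 190 mm) begins 47 mm behind the grasp point.
Start: joints at [-1.358, 0.434, 0.025, 1.573, -0.012, 1.134, -0.075], TCP at [0.194, 0.594, 0.246] pointing down, gripper open.
Joint ranges: [-2.62, 2.62], [-0.44, 2.09], [-1.27, 1.32], [0.08, 2.57], [-1.32, 4.46], [0.12, 2], [-2.74, 2.74]. Speed limits (rad/s): [2.22, 2.22, 3.01, 3.01, 3.14, 3.14, 3.14].

### API

Orientations are given as a rotation vector (axis times angle).
In Python, from workcell import sensors, viewer, close_job gives the robot as it stands.
- The arm moves only by the shell command python3 -m inch 'ROWS' [FORCE]. ROWS is JSON, a list of rows, each an object with "hand": the opening, from -1 (shut) to 1 (fully open); "delta_pos": the shift along the tool's x, y, z in mm, a list of three; "turn": the turn about the tool's z in degrees. A call has 1 to 8 rows; each row shifts and turns the commanded pose from where the row before left it, along the tool's axes as they then stand; what a row does not reach is not made up. A row lasts 1/10 s, in which the tool goes at most 50 mm and 8.59 degrees, less where a joint would pass 70% of its speed; a pose out of reach is approached as far as the arm can. A call is refused whole if a number of a shift passes 50 or a number of a turn 8.59, either way. A call with a gripper value outside its range is refused whole. The fingers move at their own pace and stop on an object; FORCE is the grip in N (left out, the last holds). Time passes only in rows, so rows that do not move let the fingers close. It gives the time, the measured TCP pose, the force, the opening and the grip force at its end, in the units of the state.
- sensors.get_obs(): the state, without advancing time (a new reading comes with each control period).
- viewer.snapshot(name): name is "scene" or "side" or "wrist"; returns a dict with "img" (384x512x3 uint8, blue, green, red), "K" (3x3 intrinsics, pixels), "R" (3x3) and "t" (3): a world point X has camera coordinates R X + t. Camera axes: x right, y down, z forward; pixel columns grow to the right and rows downward; lengths in m; the calibration is good to about 2 mm. A picture is of the moment at which its call begins. There is no depth.
- close_job(): hands the job in; it is judged then, once.
The state is a dict: "clock": time; "joint_positions": joint angles; "joint_velocities": joint speeds; "joint_efforts": joint torques, N m; "position": TCP position; "tcp_rot": TCP orientation; "contact_force": force on the tool from outside, world axes, zero at the start; "torque": the same for the moment, N m; "width": opening from 0.0 (shut) to 1.0 (fully open); "grip_force": force on a finger pad.
Only numpy, scipy, OpenCV 4.12 (cv2) and the standard library are available. Lean on these libraries where they do the work, as an engineer would, in place of code of your own. Each camera call takes 0.05 s, during which the arm holds its last target. There are 200 camera calls.

### The job

The headset hanger was taken off its stand for the wipe-down. Put the blue hanger back on the stand: pass both keyholes over the heads of the two studs with the bar pointing out at the front, slide it fully down so that it is locked behind the heads, and then hang the cordless headset by the middle of its headband over the hanger's bar, between the back plate and the end disc, so that it hangs freely and calmly, one cup either side. Leave the chip box, the vial, the loupe and the tweezers where they are.

Things in the scene. Friction and masses are not known exactly. Their poses are not given: they have to be found in the camera images.
- stand: Fixed stand: dark steel foot 150 x 150 x 10 mm (x -55 to 95 mm), two upright 20 x 20 mm aluminium profiles, centres 60 mm apart, tops at z = 209 mm, nothing higher. Origin on the table below the middle between the uprights' front faces; -x points out of the front faces, roughly to the robot; y to the left upright; z up. The seated hanger's axes agree with these.
- stud_left (a point): Middle of the shank of the headed steel stud on the left (+y) upright's front face, at stand [-3, 30, 173] mm. It points along the stand's -x: shank 7 mm diameter, 6 mm long from the upright's face, then a chamfered head of 15 mm diameter, 3.5 mm thick.
- stud_right (a point): The same stud on the right (-y) upright, at stand [-3, -30, 173] mm. In the middle of the table, between this stand and the parts on the left, lies a flat fixed work stage (under 0.1 m high) and behind it the tall wire bonder with its microscope (beyond about x = 0.6 m): carry things across near the table's front, about x = 0.46 m, TCP some 0.33 to 0.36 m high.
- hanger: Loose hanger, 0.22 to 0.35 kg, upright on its foot flange (72 mm wide in y, to x = -49 mm, front lip 10 mm high). Origin at the bottom middle of the rear face of the blue back plate, 100 (y) x 62 (z) x 4 mm; z up; the bar sticks out along -x, ending in a black disc, x = -91 to -96 mm, diameter 48 mm, top at z = 74 mm. Keyholes at y = 30 and -30 mm: see seat_left.
- seat_left (a point): Left keyhole's seat, at hanger [-2, 30, 39] mm; meets stud_left when seated (1 to 2 mm play). Keyhole: entry hole 22 mm wide centred at hanger z = 18 mm, narrowing above by 45 degree shoulders (z = 22 to 28.5) to a vertical slot 9 mm wide, closed at z = 42.5. So the hanger goes on, plate against the uprights, 21 mm above its seated height, then slides 21 mm down.
- seat_right (a point): The same for the right keyhole, at hanger [-2, -30, 39] mm.
- bar_top (a point): Middle of the top of the hanger's grey bar, at hanger [-47.5, 0, 66] mm. The bar runs along x from -4 to -91 mm: 32 mm wide (y), flat sides from z = 34 to 50 mm, half-round above (radius 16 mm) up to z = 66 mm. Grip it across y from above, fingertips at about z = 36 mm. On the studs the loaded hanger leans forward by up to 0.05 rad.
- headset: Loose rigid cordless headset, 0.18 to 0.28 kg, standing on its two white cups, black band arched above. Origin on the table midway between the cups; y from cup to cup, z up, x across the band's width. 190 mm wide (y), 163 mm high; cups 58 mm (x) x 76 mm high; 113 mm free between the ear pads. A thin microphone boom on the +y cup reaches 85 mm to -x, up to 33 mm high. Once hung it may sway a bit.
- crown (a point): Middle of the flat underside of the crown cushion, at headset [0, 0, 147] mm: rests on the bar top when hung. The crown spans headset z = 147 to 163 mm: band 22 mm wide (x), 6 mm thick, over a grey cushion 24 mm wide (x), 56 mm long (y), 10 mm thick. Pinch it across x from above, fingertips some 4 mm above its underside so that they do not meet the bar.
- chip_box: Bystander: small closed box with a white lid and a black base, 59 x 54 x 16 mm, origin at the centre of its underside.
- vial: Bystander: white vial with a red cap, 25 mm diameter, 54 mm high, origin at the centre of its underside.
- loupe: Bystander: black eye loupe, 38 mm diameter, 35 mm high, origin at the centre of its underside.
- tweezers: Bystander: black tweezers lying flat, 121 x 12 x 9 mm, origin at the centre of the underside, long along x.
Things that resemble listed ones, but are neither listed nor needed, are in the scene too. Leave any green look-alike of the hanger alone.

How it is judged:
By the outcome, as a careful person would: the job done as asked, in the order asked, and still so for the second after the job is handed in, with the robot touching nothing.
It also fails if it takes over 72 s, if anything falls off the work surface, if the arm or the gripper's body presses on something with over 40 N, if the wrist force passes 120 N, or if a joint passes its speed limit or range.

## Working session

There is one attempt and no reset: what is moved stays moved. The work goes in short steps, Python scripts to look and compute and a shell command to move; the robot and the scene stay as the last step left them, time stands still between calls to the robot, and variables do not carry over. Pictures are saved under pics/ and viewed, at most 10 in all, crops included, and the job is handed in when it is done.

```bash
mkdir -p pics; ls
cat > h.py <<'E'
import numpy as np, cv2, sys
from workcell import sensors, viewer, close_job
from scipy.spatial.transform import Rotation as Ro
def snap(n,f):
    s=viewer.snapshot(n); cv2.imwrite(f'pics/{f}.png',s['img']); np.savez(f'pics/{f}.npz',**{k:np.array(s[k]) for k in s}); return s
def load(f): return dict(np.load(f'pics/{f}.npz'))
def ray(s,uv):
    d=s['R'].T@np.linalg.inv(s['K'])@np.array([uv[0],uv[1],1.]); return -s['R'].T@s['t'], d/np.linalg.norm(d)
def onz(s,uv,z):
    c,d=ray(s,uv); return c+d*(z-c[2])/d[2]
def tri(*obs):
    A=np.zeros((3,3));b=np.zeros(3)
    for s,uv in obs:
        c,d=ray(s,uv);P=np.eye(3)-np.outer(d,d);A+=P;b+=P@c
    return np.linalg.solve(A,b)
def proj(s,X):
    p=s['K']@(s['R']@np.array(X,float)+s['t']);return p[:2]/p[2]
E
python3 - <<'E'
from h import *
a=snap('scene','scene0');b=snap('side','side0');w=snap('wrist','wrist0')
for s in(a,b,w):print(-s['R'].T@s['t'],s['R'][2],s['K'][0,0])
cv2.imwrite('pics/all0.png',cv2.resize(np.vstack([np.hstack([a['img'],b['img']])]),(800,300)))
o=sensors.get_obs();print(o['position'],o['tcp_rot'],Ro.from_rotvec(o['tcp_rot']).as_matrix(),o['clock'])
E
```

```text
pics
[-0.63832078 -0.5087351   0.82257085] [ 0.75652342  0.45110698 -0.47347103] 430.16927516777133
[-0.02499607  1.59945599  1.50399901] [ 0.2468335  -0.69779758 -0.67242231] 440.4429606491726
[0.12670964 0.61637614 0.38382838] [ 0.24899343 -0.0830977  -0.9649337 ] 289.80398866859065
[0.19405483 0.59374138 0.24493078] [-4.94084612e-01 -3.10244633e+00  1.90156471e-03] [[-9.50529481e-01  3.10634269e-01 -2.38802298e-04]
 [ 3.10634329e-01  9.50528749e-01 -1.18781732e-03]
 [-1.41988315e-04 -1.20323557e-03 -9.99999266e-01]] 0.15
```

View pics/scene0.png

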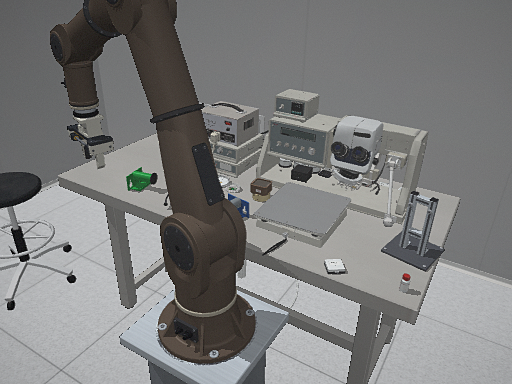

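View pics/side0.png

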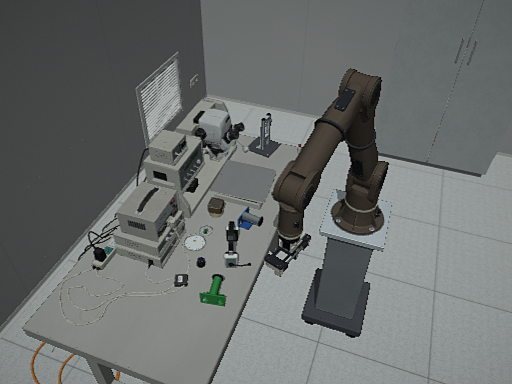

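Scene view: the green look-alike is at (140,180), the blue hanger at (238,206), the stand at (415,225), the chip box at (334,266) and the vial at (405,283). Side view: blue hanger at (250,218), headset at (232,243), green look-alike at (212,290), loupe at (201,262), stand at (265,135). The blue hanger fits by colour, and I'll confirm it in a wrist close-up.

Run:
```python
from h import *
a=load('scene0');b=load('side0')
print('hang',onz(a,(238,206),.03),onz(b,(250,218),.05));print('hs top',onz(b,(232,228),.15),'cup',onz(b,(231,259),.03));print('stand',onz(a,(412,250),.01),onz(b,(264,148),.01),'green',onz(b,(212,290),.04))
print('loupe',onz(b,(201,262),.03))
def blue(s):
    h=cv2.cvtColor(s['img'],cv2.COLOR_BGR2HSV);return cv2.inRange(h,(105,120,40),(125,255,255))
for s in(a,b):
    n,l,st,c=cv2.connectedComponentsWithStats(blue(s));print([(st[i],c[i]) for i in range(1,n) if st[i][4]>15])
```

```text
hang [0.49534563 0.23122648 0.03      ] [0.46065696 0.24633145 0.05      ]
hs top [0.47776783 0.42173169 0.15      ] cup [0.45820426 0.4878033  0.03      ]
stand [ 0.59535664 -0.37016149  0.01      ] [ 0.59329273 -0.34568967  0.01      ] green [0.46634971 0.66859332 0.04      ]
loupe [0.5713869  0.54774623 0.03      ]
[(array([228, 194,   9,   7,  34], dtype=int32), array([230.55882353, 196.70588235])), (array([238, 199,  11,  19, 108], dtype=int32), array([243.82407407, 207.94444444]))]
[(array([238, 215,  15,  15, 107], dtype=int32), array([244.01869159, 223.14953271]))]
```

View pics/wrist0.png

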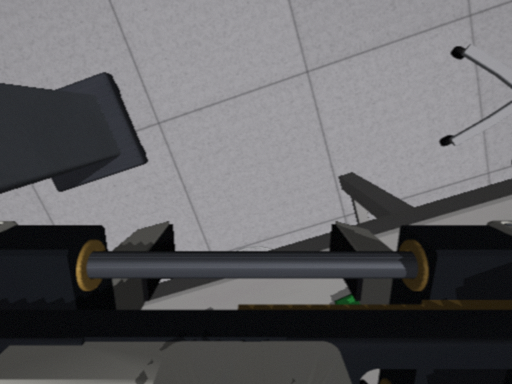

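The wrist camera sees floor and table edge, with the green look-alike just visible near (345,300). Moving over the blue hanger.

```bash
python3 -m inch '[{"hand":1,"delta_pos":[0,0,-45],"turn":0},{"hand":1,"delta_pos":[-40,-27,-10],"turn":0},{"hand":1,"delta_pos":[-40,-27,-5],"turn":0},{"hand":1,"delta_pos":[-40,-27,0],"turn":0},{"hand":1,"delta_pos":[-40,-27,0],"turn":0},{"hand":1,"delta_pos":[-40,-27,0],"turn":0},{"hand":1,"delta_pos":[-40,-27,0],"turn":0},{"hand":1,"delta_pos":[-40,-27,0],"turn":0}]'
python3 -m inch '[{"hand":1,"delta_pos":[-40,-27,0],"turn":0},{"hand":1,"delta_pos":[-25,-14,0],"turn":0},{"hand":1,"delta_pos":[0,0,0],"turn":-8},{"hand":1,"delta_pos":[0,0,0],"turn":-8},{"hand":1,"delta_pos":[0,0,0],"turn":-2},{"hand":1,"delta_pos":[0,0,0],"turn":0}]'
python3 - <<'E'
from h import *
w=snap('wrist','w1');a=snap('scene','s1');b=snap('side','d1')
cv2.imwrite('pics/m1.png',np.hstack([cv2.resize(w['img'][:240],(400,188)),cv2.resize(b['img'][190:310,180:300],None,fx=1.566,fy=1.566)[:188]]))
c=cv2.resize(b['img'][190:310,180:300],(400,400),interpolation=cv2.INTER_CUBIC);d=cv2.resize(a['img'][160:280,190:310],(400,400),interpolation=cv2.INTER_CUBIC)
W=np.zeros((200,800,3),np.uint8);W[:,:]=cv2.resize(w['img'][:256],(800,400))[::2] if 0 else 0
ww=cv2.resize(w['img'][:],(266,200));W[:,:266]=ww
cv2.imwrite('pics/m1.png',np.vstack([np.hstack([c,d]),W]))
E
```

```text
clock: 0.95
position: [0.4024, 0.3256, 0.3055]
tcp_rot: [-0.494, -3.102, -0.0]
contact_force: [0.3, 0.8, -0.8]
width: 1.001
grip_force: 0.0
clock: 1.55
position: [0.4505, 0.2681, 0.3053]
tcp_rot: [-0.003, -3.141, 0.0]
contact_force: [-0.2, -0.5, -0.2]
width: 0.999
grip_force: 0.0
```

View pics/w1.png

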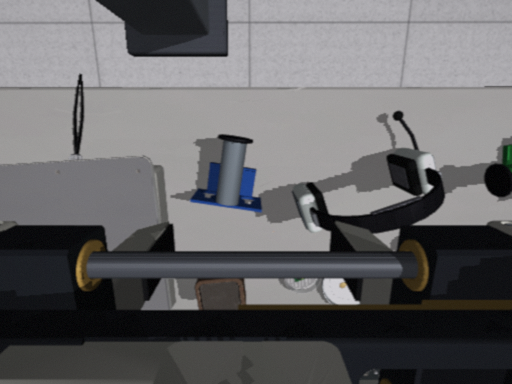

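View pics/m1.png

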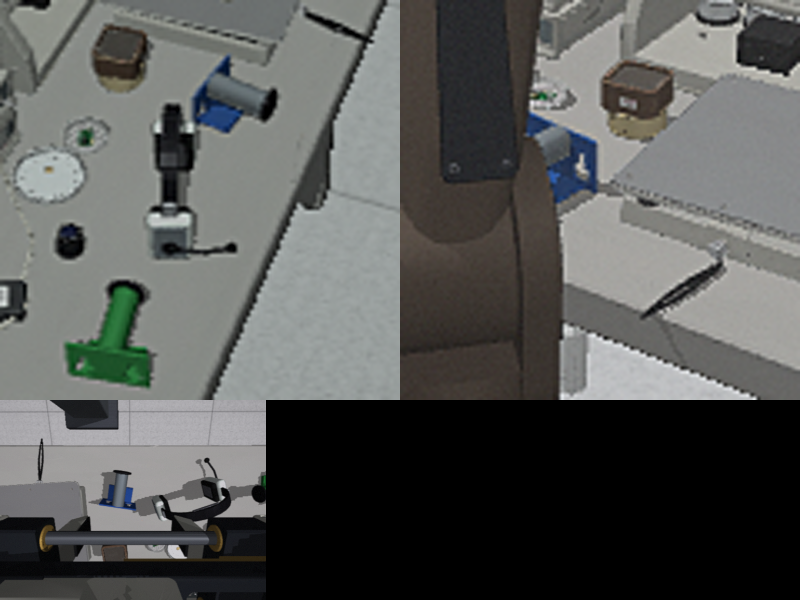

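The wrist view (up is world -x, right is +y) shows the blue hanger: plate top edge from (192,200) to (262,208), bar pointing toward the robot, disc at (235,139). The headset is beside it, with its cups near (308,205) and (412,170), its boom tip at (398,116) and its crown at about (378,218). The crop confirms only one blue hanger and a green one separately at wrist (510,165). I'll take a second wrist view with a wide baseline.

```bash
python3 -m inch '[{"hand":1,"delta_pos":[-15,40,0],"turn":0},{"hand":1,"delta_pos":[-15,40,0],"turn":0},{"hand":1,"delta_pos":[-10,40,0],"turn":0},{"hand":1,"delta_pos":[0,0,0],"turn":0},{"hand":1,"delta_pos":[0,0,0],"turn":0}]'
python3 - <<'E'
from h import *
w=snap('wrist','w2')
im=np.zeros((600,800,3),np.uint8)
v=load('w1')['img'][120:240,170:470];im[:300,:750]=cv2.resize(v,None,fx=2.5,fy=2.5,interpolation=cv2.INTER_CUBIC)
v=w['img'][100:220,60:360];im[300:,:750]=cv2.resize(v,None,fx=2.5,fy=2.5,interpolation=cv2.INTER_CUBIC)
cv2.imwrite('pics/m2.png',im)
E
```

```text
clock: 2.2
position: [0.4905, 0.389, 0.3047]
tcp_rot: [-0.001, -3.141, 0.002]
contact_force: [0.1, -0.4, -0.1]
width: 1.001
grip_force: 0.0
```

View pics/m2.png

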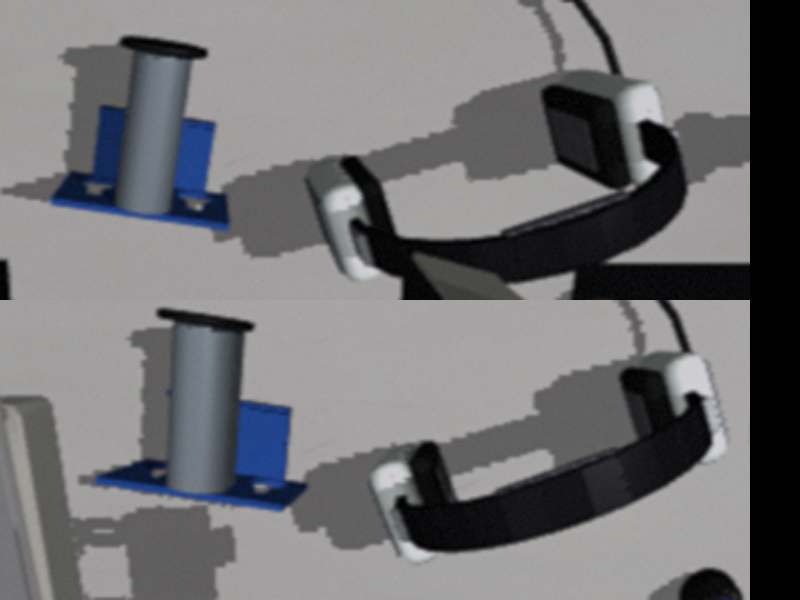

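Run:
```python
from h import *
A=load('w1');B=load('w2')
def sub(s,uv,r=3):
    g=cv2.cvtColor(s['img'],cv2.COLOR_BGR2GRAY) ;hsv=cv2.cvtColor(s['img'],cv2.COLOR_BGR2HSV)
    p=np.array([[uv]],np.float32);q=cv2.cornerSubPix(hsv[...,1].copy(),p.copy(),(r,r),(-1,-1),(3,40,.01));return q[0,0]
P={'TL':((190.8,201.2),(98.8,172.4)),'TR':((260.8,211.6),(173.2,184.4)),'fr':((256,168.8),(176.4,143)) }
for k,(u,v) in P.items():
    a,b=sub(A,u),sub(B,v);X=tri((A,a),(B,b));print(k,a,b,X.round(4),'raw',tri((A,u),(B,v)).round(4),proj(A,X)-a)
# disc: black ellipse centre
for n,u,v in(('discL',(170+122/2.5,120+43/2.5),(60+159/2.5,100+14/2.5)),('discR',(170+207/2.5,120+52/2.5),(60+252/2.5,100+27/2.5)),
 ('hsR',(170+357/2.5,120+233/2.5),(60+403/2.5,100+213/2.5)),('hsL',(170+665/2.5,120+135/2.5),(60+708/2.5,100+103/2.5))):
    X=tri((A,u),(B,v));print(n,X.round(4),proj(A,X)-u)
```

```text
TL [189.27666 200.35294] [ 96.827225 171.97803 ] [0.4928 0.1827 0.0638] raw [0.4939 0.1847 0.0631] [-0.03171182  0.09780573]
TR [261.3283  211.78247] [171.32172 184.08185] [0.5088 0.2814 0.0658] raw [0.5118 0.281  0.0559] [-0.04895018  0.16073636]
fr [255.42513 169.25453] [175.48293 143.23756] [0.4608 0.274  0.0024] raw [4.606e-01 2.749e-01 3.000e-04] [ 0.00997046 -0.03081277]
discL [0.4081 0.225  0.0564] [ 0.00847353 -0.02789049]
discR [0.414  0.2697 0.0478] [-0.09204553  0.29171263]
hsR [0.5071 0.3496 0.0779] [-0.12591977  0.4129404 ]
hsL [0.4513 0.5004 0.0859] [ 0.25636942 -0.48384579]
```

Hanger: plate centre (0.501, 0.232), yaw about -9.2°, top at 64 mm, which agrees with the text. Headset: around (0.479, 0.425), yaw about +20°. Moving above the bar and turning +9.2°.

```bash
python3 -m inch '[{"hand":1,"delta_pos":[13,-49,0],"turn":0},{"hand":1,"delta_pos":[13,-49,0],"turn":0},{"hand":1,"delta_pos":[13,-49,0],"turn":0},{"hand":1,"delta_pos":[0,-2,0],"turn":4.6},{"hand":1,"delta_pos":[0,0,0],"turn":4.6},{"hand":1,"delta_pos":[0,0,45],"turn":0},{"hand":1,"delta_pos":[0,0,45],"turn":0},{"hand":1,"delta_pos":[0,0,0],"turn":0}]'
python3 -m inch '[{"hand":1,"delta_pos":[0,0,0],"turn":0}]'
python3 - <<'E'
from h import *
w=snap('wrist','w3')
h=cv2.cvtColor(w['img'],cv2.COLOR_BGR2HSV)
o=sensors.get_obs();print(o['position'],(Ro.from_rotvec(o['tcp_rot'])).as_matrix().round(3))
for n,X in (('TL',[.4928,.1827,.062]),('TR',[.5088,.2814,.062]),('disc',[.4085,.247,.05])):print(n,proj(w,X))
E
```

```text
clock: 3.05
position: [0.449, 0.2382, 0.2116]
tcp_rot: [-0.257, -3.125, 0.009]
contact_force: [-1.1, -0.6, 0.9]
width: 0.997
grip_force: 0.0
clock: 3.15
position: [0.452, 0.2403, 0.2165]
tcp_rot: [-0.257, -3.131, 0.001]
contact_force: [-0.3, 0.2, 0.6]
width: 1.003
grip_force: 0.0
[0.45293486 0.24105574 0.21753052] [[-0.987  0.163  0.002]
 [ 0.163  0.987  0.001]
 [-0.001  0.001 -1.   ]]
TL [205.34771615 229.75854468]
TR [297.40587327 229.54424961]
disc [251.07636419 141.54582074]
```

View pics/w3.png

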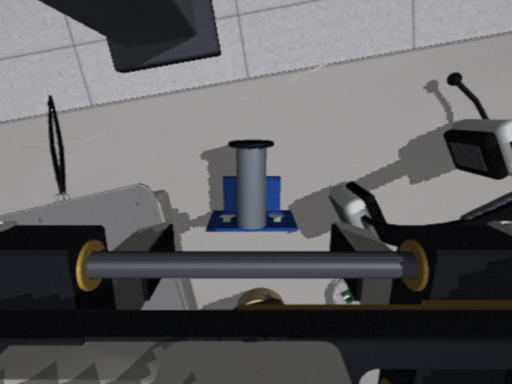

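The hanger is squared in the wrist view: bar at column 252, plate top edge level at row 230 from 208 to 297, disc at (251,143). Descending 162 mm and gripping.

```bash
python3 -m inch '[{"hand":1,"delta_pos":[0,0,40],"turn":0},{"hand":1,"delta_pos":[0,0,40],"turn":0},{"hand":1,"delta_pos":[0,0,40],"turn":0},{"hand":1,"delta_pos":[0,0,30],"turn":0},{"hand":1,"delta_pos":[0,0,12],"turn":0},{"hand":1,"delta_pos":[0,0,0],"turn":0},{"hand":1,"delta_pos":[0,0,0],"turn":0}]'
python3 -m inch '[{"hand":-1,"delta_pos":[0,0,0],"turn":0},{"hand":-1,"delta_pos":[0,0,0],"turn":0},{"hand":-1,"delta_pos":[0,0,0],"turn":0},{"hand":-1,"delta_pos":[0,0,0],"turn":0},{"hand":-1,"delta_pos":[0,0,0],"turn":0},{"hand":-1,"delta_pos":[0,0,0],"turn":0},{"hand":-1,"delta_pos":[0,0,0],"turn":0}]' 55
```

```text
clock: 3.9
position: [0.4535, 0.2421, 0.0554]
tcp_rot: [0.255, 3.129, 0.003]
contact_force: [-0.2, 0.8, 1.1]
width: 0.999
grip_force: 0.0
clock: 4.6
position: [0.4521, 0.2413, 0.0535]
tcp_rot: [-0.255, -3.131, 0.0]
contact_force: [0.5, 0.1, -0.7]
width: 0.443
grip_force: 0.0
```

```bash
python3 -m inch '[{"hand":-1,"delta_pos":[0,0,0],"turn":0},{"hand":-1,"delta_pos":[0,0,0],"turn":0},{"hand":-1,"delta_pos":[0,0,0],"turn":0},{"hand":-1,"delta_pos":[0,0,0],"turn":0}]' 55
python3 -m inch '[{"hand":-1,"delta_pos":[0,0,-20],"turn":0},{"hand":-1,"delta_pos":[0,0,-40],"turn":0},{"hand":-1,"delta_pos":[0,0,-45],"turn":0},{"hand":-1,"delta_pos":[0,0,-45],"turn":0},{"hand":-1,"delta_pos":[0,0,-45],"turn":0},{"hand":-1,"delta_pos":[0,0,-45],"turn":0},{"hand":-1,"delta_pos":[0,0,-45],"turn":0}]'
```

```text
clock: 5.0
position: [0.452, 0.2411, 0.0534]
tcp_rot: [-0.255, -3.131, 0.0]
contact_force: [-0.4, -0.3, 1.2]
width: 0.345
grip_force: 54.9
clock: 5.7
position: [0.4515, 0.241, 0.3403]
tcp_rot: [-0.255, -3.131, -0.0]
contact_force: [0.5, 0.2, -1.6]
width: 0.343
grip_force: 54.9
```

Gripped (32 mm) and lifted. I'm checking roughly where the stand and nearby objects are before flying there.

Run:
```python
from h import *
a=load('scene0');b=load('side0')
print('post',onz(a,(387,222),0),onz(a,(405,135),.35))
im=np.zeros((600,800,3),np.uint8)
im[:,:400]=cv2.resize(a['img'][165:285,372:452],(400,600),interpolation=cv2.INTER_CUBIC)
im[:,400:]=cv2.resize(b['img'][90:186,233:297],(400,600),interpolation=cv2.INTER_CUBIC)
cv2.imwrite('pics/st.png',im)
o=sensors.get_obs();print(o['joint_positions'])
```

```text
post [ 0.73561883 -0.25079293  0.        ] [ 0.68663632 -0.26295668  0.35      ]
[-0.76854847  0.17607563  0.2084026   1.70697826 -0.03821995  1.26269683
  0.85686534]
```

```bash
python3 -m inch '[{"hand":-1,"delta_pos":[-8,-48,0],"turn":0},{"hand":-1,"delta_pos":[-8,-48,0],"turn":0},{"hand":-1,"delta_pos":[-8,-48,0],"turn":0},{"hand":-1,"delta_pos":[-8,-48,0],"turn":0},{"hand":-1,"delta_pos":[-8,-48,-5],"turn":0},{"hand":-1,"delta_pos":[-8,-48,-5],"turn":0},{"hand":-1,"delta_pos":[-8,-48,-5],"turn":0},{"hand":-1,"delta_pos":[-8,-48,-5],"turn":0}]'
```

```text
clock: 6.5
position: [0.4525, -0.1498, 0.3586]
tcp_rot: [0.254, 3.131, 0.001]
contact_force: [1.4, 0.7, -1.7]
width: 0.346
grip_force: 54.9
```

View pics/st.png

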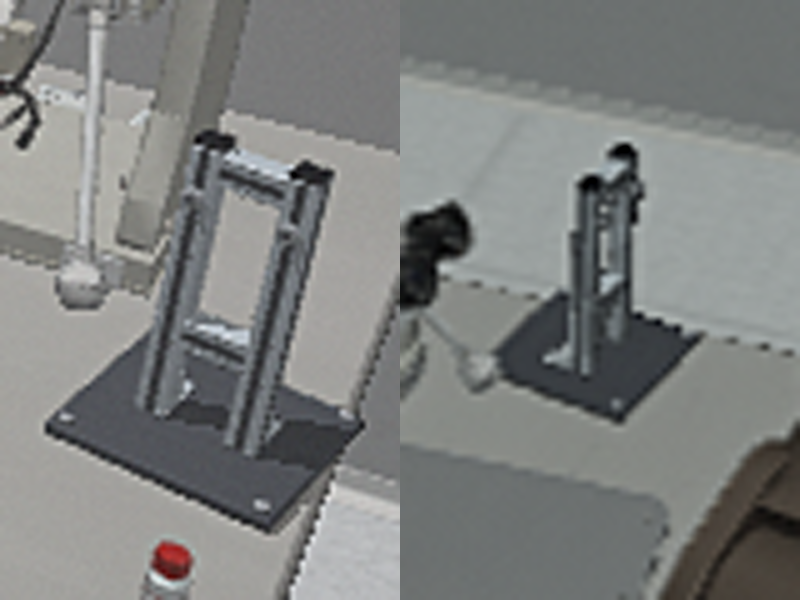

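The enlarged crops show the stand: black upright caps at scene (414.6,193) and (434.2,199.4), studs at about (410,204) and (430,211), and side caps at (263.4,119.4) and (268.8,114.8). I'll triangulate the caps.

Run:
```python
from h import *
a=load('scene0');b=load('side0')
def cap(s,u,r=5):
    x,y=int(round(u[0])),int(round(u[1]));g=cv2.cvtColor(s['img'],cv2.COLOR_BGR2GRAY)[y-r:y+r+1,x-r:x+r+1].astype(float)
    w=np.clip(70-g,0,None);yy,xx=np.mgrid[y-r:y+r+1,x-r:x+r+1];return np.array([(w*xx).sum(),(w*yy).sum()])/w.sum()
pts=[]
for n,u,v in(('L',(414.6,193),(263.4,119.4)),('R',(434.2,199.4),(268.8,114.8))):
    p,q=cap(a,u,4),cap(b,v,2);X=tri((a,p),(b,q));print(n,p,q,X,proj(a,X)-p,proj(b,X)-q,onz(a,p,.209),onz(b,q,.209))
```

```text
L [414.25774473 193.00247831] [263.16025641 119.12179487] [ 0.60176865 -0.33821633  0.20564408] [-0.05927693  0.06984804] [-0.01395739 -0.0488906 ] [ 0.59558012 -0.33918965  0.209     ] [ 0.59992146 -0.33277832  0.209     ]
R [433.41528239 199.60354374] [268.66309013 114.027897  ] [ 0.58979062 -0.39631199  0.20635712] [-0.04073988  0.04736661] [-0.00867916 -0.03198466] [ 0.58489009 -0.39683746  0.209     ] [ 0.58839095 -0.39195486  0.209     ]
```

Stand yaw is about -11.7°, with the upright caps' midpoint at about (0.596,-0.367). I'll fly the raised hanger above and to the right of it, for wrist views from close by.

```bash
python3 -m inch '[{"hand":-1,"delta_pos":[0,-46,-8],"turn":0},{"hand":-1,"delta_pos":[0,-46,-8],"turn":0},{"hand":-1,"delta_pos":[0,-46,-8],"turn":0},{"hand":-1,"delta_pos":[0,-46,-8],"turn":0},{"hand":-1,"delta_pos":[-20,-44,-8],"turn":0},{"hand":-1,"delta_pos":[-30,-38,0],"turn":0},{"hand":-1,"delta_pos":[-45,0,0],"turn":0},{"hand":-1,"delta_pos":[-45,0,0],"turn":0}]'
python3 -m inch '[{"hand":-1,"delta_pos":[-45,0,0],"turn":0},{"hand":-1,"delta_pos":[-35,0,0],"turn":0},{"hand":-1,"delta_pos":[0,0,0],"turn":0},{"hand":-1,"delta_pos":[0,0,0],"turn":0},{"hand":-1,"delta_pos":[0,0,0],"turn":0}]'
python3 - <<'E'
from h import *
w=snap('wrist','w4')
for n,X in (('capL',[.6018,-.3382,.207]),('capR',[.5898,-.3963,.207]),('studL',[.59,-.337,.173]),('studR',[.578,-.395,.173])):print(n,proj(w,X))
E
python3 -m inch '[{"hand":-1,"delta_pos":[30,-40,0],"turn":0},{"hand":-1,"delta_pos":[0,-20,0],"turn":0},{"hand":-1,"delta_pos":[0,0,0],"turn":0},{"hand":-1,"delta_pos":[0,0,0],"turn":0}]'
python3 - <<'E'
from h import *
w=snap('wrist','w5');v=load('w4')
for n,X in (('capL',[.6018,-.3382,.207]),('capR',[.5898,-.3963,.207])):print(n,proj(w,X))
im=np.zeros((600,800,3),np.uint8)
im[:300]=cv2.resize(v['img'][100:250,112:512],(800,300),interpolation=cv2.INTER_CUBIC)
im[300:]=cv2.resize(w['img'][100:250,112:512],(800,300),interpolation=cv2.INTER_CUBIC)
cv2.imwrite('pics/w45.png',im)
E
```

```text
clock: 7.3
position: [0.5487, -0.4349, 0.3979]
tcp_rot: [-0.259, -3.13, -0.0]
contact_force: [0.9, -0.3, -0.8]
width: 0.346
grip_force: 54.9
clock: 7.8
position: [0.6263, -0.4465, 0.3986]
tcp_rot: [-0.257, -3.13, 0.0]
contact_force: [-0.3, -0.0, -2.1]
width: 0.344
grip_force: 54.9
capL [342.73881336 141.59978117]
capR [290.20917092 139.44677169]
studL [334.57732461 129.39804383]
studR [286.50326707 127.39097512]
clock: 8.25
position: [0.5869, -0.5008, 0.3996]
tcp_rot: [0.257, 3.13, -0.0]
contact_force: [0.6, -0.5, -1.7]
width: 0.346
grip_force: 54.9
capL [392.18206475 167.42861061]
capR [341.11488465 165.40481722]
```

View pics/w45.png

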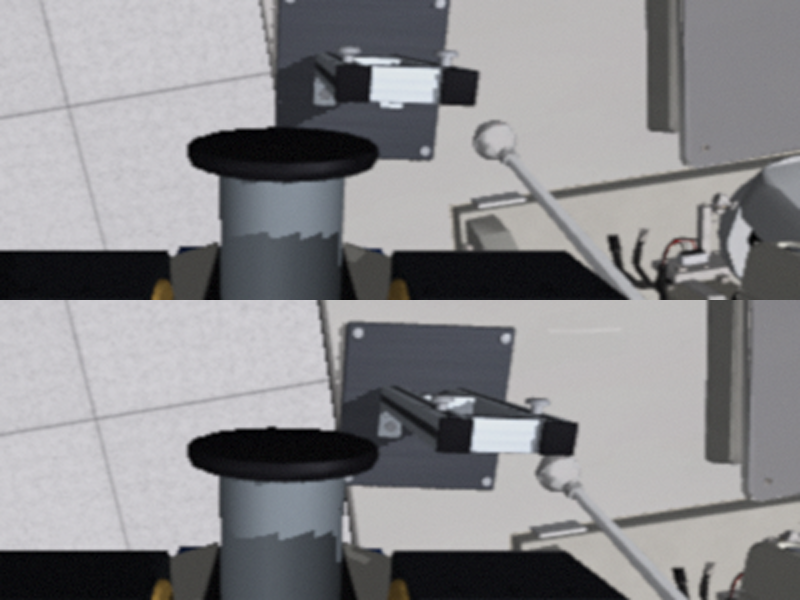

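Both wrist views show the upright caps with the bright bridge piece between them. In w4 the bridge runs from (297,133) to (331,152) with the stud heads in front, and in w5 it is around (366,168). I'll segment the bridge and outer cap edges.

Run:
```python
from h import *
A=load('w4');B=load('w5')
def br(s,x0,x1,y0,y1):
    g=cv2.cvtColor(s['img'],cv2.COLOR_BGR2GRAY);
    m=np.zeros_like(g);m[y0:y1,x0:x1]=(g[y0:y1,x0:x1]>150)*255
    n,l,st,c=cv2.connectedComponentsWithStats(m,connectivity=4);i=1+np.argmax(st[1:,4])
    k=max(cv2.findContours((l==i).astype(np.uint8),0,2)[0],key=cv2.contourArea)
    print(st[i],c[i],cv2.minAreaRect(k)); return c[i]
def edges(s,c,dirv,n):
    "dark->bg transitions along the row through c"
    g=cv2.cvtColor(s['img'],cv2.COLOR_BGR2GRAY).astype(int);y=int(round(c[1]));x=int(round(c[0]));print([ (xx,g[y,xx]) for xx in range(x-45,x+46)][::1][:0]); 
    return g[y,x-42:x+43]
a=br(A,290,336,128,156);b=br(B,344,388,154,180)
X=tri((A,a),(B,b));print(X,proj(A,X)-a,proj(B,X)-b, onz(A,a,.209),onz(B,b,.209))
for s,c in((A,a),(B,b)):print(int(round(c[0]))-42,edges(s,c,0,0))
for s,c,l in((A,a,(-27,27)),(B,b,(-27,27))):
    g=cv2.cvtColor(s['img'],cv2.COLOR_BGR2GRAY);
    for dx in(-26,0,25):
        print(dx,int(c[1])-18,g[int(c[1])-18:int(c[1])+19,int(round(c[0]))+dx])
```

```text
[290 129  42  25 662] [311.80664653 141.1163142 ] ((310.5, 141.0), (24.0, 41.0), 90.0)
[348 159  35  21 588] [364.3622449  168.59863946] ((365.0, 169.0), (20.0, 34.0), 90.0)
[ 0.59386816 -0.375633    0.22295352] [-0.09260826  0.16404267] [ 0.09811061 -0.15535237] [ 0.59536034 -0.37290708  0.209     ] [ 0.59743777 -0.37075828  0.209     ]
[]
270 [128 123 112  92  75  66  53  36  25  19  22  24  27  28  26  28  28  26
  26  27  29  26  27  28  28  22  46 116 194 221 224 224 224 224 223 222
 223 222 223 222 223 222 223 222 223 222 221 222 220 221 222 221 222 222
 222 221 221 222 222 218 179 114  67  42  28  29  30  29  29  33  29  29
  33  29  32  31  31  31  30  34  79 151 184 187 188]
[]
322 [ 71  71  71  70  69  67  60  49  36  23  22  25  26  27  23  26  26  26
  28  28  27  26  25  25  27  88 184 222 225 224 225 225 223 225 224 224
 224 225 223 224 225 224 225 225 225 225 225 225 225 223 225 224 223 226
 224 215 186 149 109  78  50  26  24  28  31  28  26  30  28  27  29  24
  28  30  28  26  26  69 146 184 189 189 190 187 189]
-26 123 [116 154 173 147 136 177 191 174  99  42  27  
[... 199 characters left out ...]
22 220 220 222 223 224 216 186 192 186 111  72  79  77  76
  76]
25 123 [187 178 145 160 180 171 162 171 170 148  70  26  26  30  32  30  32  28
  29  31  28  28  27  29  26  26  29  26  25  85 174 189 187 187 189 188
 188]
-26 150 [180 216 220 185 139 100  67  43  40  26  26  28  27  28  28  27  29  27
  27  26  27  28  26  23  24  28  47  69  77  74  74  74  77  74  75  74
  74]
0 150 [ 86  53  57  78  76  72  69  61  63 142 220 229 227 226 225 223 221 222
 225 225 222 219 220 222 223 213 174 184 191 191 192 191 191 190 190 190
 189]
25 150 [191 189 190 189 189 191 191 173 116  54  36  26  29  29  30  30  28  29
  30  30  29  30  28  28  27  25  22  53 105 124 145 180 192 195 196 196
 196]
```

```bash
python3 - <<'E'
from h import *
for f,bk,ed in(('w4',((286,150.6),(337,152.2)),((297.1,141),(350.7,141))),('w5',((338,176.3),(389,177.5)),((347.3,169),(399.6,169)))):
    s=load(f);p,q=[onz(s,u,.209) for u in bk];e,g=[onz(s,u,.209) for u in ed]
    d=(q-p)[:2];d/=np.linalg.norm(d);xa=np.array([d[1],-d[0]])
    yc=((e[:2]@d+20e-3)+(g[:2]@d-40e-3))/2
    xb=(p[:2]@xa+q[:2]@xa)/2; O=xa*(xb-.02)+d*yc
    print(f,'yaw',np.degrees(np.arctan2(-d[0],d[1])),'origin',O,'sep',(g-e)[:2]@d)
E
python3 -c "
from h import *
a=tri((load('w4'),(350.7,141)),(load('w5'),(399.6,169)));b=tri((load('w4'),(297.1,141)),(load('w5'),(347.3,169)));print(a,b)"
```

```text
w4 yaw -11.145233745493414 origin [ 0.58766624 -0.36780455] sep 0.05997301058972876
w5 yaw -10.757057117746147 origin [ 0.58746867 -0.36833299] sep 0.06021769229555973
[ 0.6026218  -0.33191113  0.21295987] [ 0.59319875 -0.39020007  0.21148743]
```

Stand origin is about (0.5876, -0.368), yaw -11.0°, and both views agree to under 1 mm. Next: line up 40 mm in front of the uprights, 21 mm above the seated height.

```bash
python3 -m inch '[{"hand":-1,"delta_pos":[0,0,0],"turn":1.6},{"hand":-1,"delta_pos":[38,25,0],"turn":0},{"hand":-1,"delta_pos":[38,25,0],"turn":0},{"hand":-1,"delta_pos":[38,25,0],"turn":0},{"hand":-1,"delta_pos":[0,40,10],"turn":0},{"hand":-1,"delta_pos":[0,15,40],"turn":0},{"hand":-1,"delta_pos":[0,0,45],"turn":0},{"hand":-1,"delta_pos":[0,0,45],"turn":0}]'
python3 -m inch '[{"hand":-1,"delta_pos":[0,0,35],"turn":0},{"hand":-1,"delta_pos":[0,0,16],"turn":0},{"hand":-1,"delta_pos":[0,0,0],"turn":0},{"hand":-1,"delta_pos":[0,0,0],"turn":0},{"hand":-1,"delta_pos":[0,0,0],"turn":0}]'
cat >> h.py <<'E'
O=np.array([.5876,-.368]);yw=np.radians(-11.0);XS=np.array([np.cos(yw),np.sin(yw)]);YS=np.array([-np.sin(yw),np.cos(yw)])
def stand():
    o=sensors.get_obs();R=Ro.from_rotvec(o['tcp_rot']).as_matrix();d=o['position'][:2]-O
    print('TCP stand mm',(np.array([d@XS,d@YS,o['position'][2]])*1000).round(1),'yaw',np.degrees(np.arctan2(-R[0,1],R[1,1])).round(2),'F',np.round(o['contact_force'],1),'T',np.round(o['torque'],2))
E
python3 - <<'E'
from h import *
stand();a=snap('scene','s6');b=snap('side','d6')
h=cv2.cvtColor(a['img'],cv2.COLOR_BGR2HSV);m=cv2.inRange(h,(105,120,40),(125,255,255));n,l,st,c=cv2.connectedComponentsWithStats(m);print([(st[i],c[i]) for i in range(1,n) if st[i][4]>15])
im=np.zeros((600,800,3),np.uint8)
im[:,:400]=cv2.resize(a['img'][155:275,372:452],(400,600),interpolation=cv2.INTER_CUBIC)
im[:,400:]=cv2.resize(b['img'][90:186,233:297],(400,600),interpolation=cv2.INTER_CUBIC)
cv2.imwrite('pics/in.png',im)
E
```

```text
clock: 9.1
position: [0.5018, -0.349, 0.258]
tcp_rot: [0.294, 3.125, 0.001]
contact_force: [1.2, -0.1, -3.3]
width: 0.347
grip_force: 54.9
clock: 9.6
position: [0.5016, -0.3516, 0.2092]
tcp_rot: [0.298, 3.125, -0.002]
contact_force: [0.6, -0.5, -2.2]
width: 0.345
grip_force: 54.9
TCP stand mm [-87.6  -0.3 209.2] yaw -10.89 F [ 0.6 -0.5 -2.2] T [-0.04  0.05 -0.03]
[(array([408, 195,   7,   7,  24], dtype=int32), array([410.29166667, 197.83333333])), (array([407, 202,  28,  25, 259], dtype=int32), array([423.37451737, 215.67181467]))]
```

```bash
python3 -m inch '[{"hand":-1,"delta_pos":[-12,0,0],"turn":0},{"hand":-1,"delta_pos":[-10,0.3,0.5],"turn":0},{"hand":-1,"delta_pos":[-5,0,0],"turn":0},{"hand":-1,"delta_pos":[-4,0,0],"turn":0},{"hand":-1,"delta_pos":[0,0,0],"turn":0},{"hand":-1,"delta_pos":[0,0,0],"turn":0}]'
python3 -c "from h import *;stand()"
python3 -m inch '[{"hand":-1,"delta_pos":[-2,0,0],"turn":0},{"hand":-1,"delta_pos":[-2,0,0],"turn":0},{"hand":-1,"delta_pos":[0,0,0],"turn":0},{"hand":-1,"delta_pos":[0,0,0],"turn":0}]'
python3 -c "from h import *;stand()"
```

```text
clock: 10.3
position: [0.5309, -0.3569, 0.2068]
tcp_rot: [-0.299, -3.127, -0.0]
contact_force: [0.1, 0.6, -2.2]
width: 0.341
grip_force: 54.9
TCP stand mm [-5.780e+01  1.000e-01  2.068e+02] yaw -10.91 F [ 0.1  0.6 -2.2] T [ 0.02  0.06 -0.  ]
clock: 10.7
position: [0.5351, -0.3575, 0.207]
tcp_rot: [0.298, 3.127, 0.0]
contact_force: [-0.7, 0.4, -2.5]
width: 0.344
grip_force: 54.9
TCP stand mm [-53.5   0.3 207. ] yaw -10.9 F [-0.7  0.4 -2.5] T [ 0.05  0.11 -0.  ]
```

```bash
python3 -m inch '[{"hand":-1,"delta_pos":[-1.5,0,-1],"turn":0},{"hand":-1,"delta_pos":[-1.5,0,0],"turn":0},{"hand":-1,"delta_pos":[0,0,0],"turn":0},{"hand":-1,"delta_pos":[0,0,0],"turn":0}]'
python3 -c "from h import *;stand()"
python3 -m inch '[{"hand":-1,"delta_pos":[-1.5,0,0],"turn":0},{"hand":-1,"delta_pos":[-1.5,0,0],"turn":0},{"hand":-1,"delta_pos":[0,0,0],"turn":0},{"hand":-1,"delta_pos":[0,0,0],"turn":0}]'
python3 -c "from h import *;stand()"
```

```text
clock: 11.1
position: [0.5368, -0.358, 0.2077]
tcp_rot: [-0.299, -3.125, -0.001]
contact_force: [-4.3, 1.2, -0.5]
width: 0.343
grip_force: 54.9
TCP stand mm [-5.180e+01  1.000e-01  2.077e+02] yaw -10.92 F [-4.3  1.2 -0.5] T [0.34 1.06 0.2 ]
clock: 11.5
position: [0.537, -0.3581, 0.2073]
tcp_rot: [-0.3, -3.12, -0.004]
contact_force: [-15.7, 4.1, 3.5]
width: 0.343
grip_force: 54.9
TCP stand mm [-51.6   0.  207.3] yaw -10.99 F [-15.7   4.1   3.5] T [1.02 2.92 0.33]
```

Plate contacts the uprights (16 N at about the expected depth). Easing off, then sliding down.

```bash
python3 -m inch '[{"hand":-1,"delta_pos":[2,0,0],"turn":0},{"hand":-1,"delta_pos":[0,0,3],"turn":0},{"hand":-1,"delta_pos":[0,0,3],"turn":0},{"hand":-1,"delta_pos":[0,0,3],"turn":0},{"hand":-1,"delta_pos":[0,0,0],"turn":0},{"hand":-1,"delta_pos":[0,0,0],"turn":0}]'
python3 -c "from h import *;stand()"
```

```text
clock: 12.1
position: [0.5368, -0.3582, 0.1982]
tcp_rot: [-0.3, -3.123, -0.002]
contact_force: [-7.1, 1.0, -3.2]
width: 0.346
grip_force: 54.9
TCP stand mm [-5.170e+01 -1.000e-01  1.982e+02] yaw -10.96 F [-7.1  1.  -3.2] T [0.19 1.5  0.11]
```

```bash
python3 -m inch '[{"hand":-1,"delta_pos":[0,0,3],"turn":0},{"hand":-1,"delta_pos":[0,0,3],"turn":0},{"hand":-1,"delta_pos":[0,0,2],"turn":0},{"hand":-1,"delta_pos":[0,0,0],"turn":0},{"hand":-1,"delta_pos":[0,0,0],"turn":0}]'
python3 -c "from h import *;stand()"
```

```text
clock: 12.6
position: [0.537, -0.3582, 0.1904]
tcp_rot: [-0.299, -3.124, -0.002]
contact_force: [-6.1, 1.3, -1.6]
width: 0.346
grip_force: 54.9
TCP stand mm [-51.5  -0.  190.4] yaw -10.95 F [-6.1  1.3 -1.6] T [0.18 1.38 0.16]
```

```bash
python3 -m inch '[{"hand":-1,"delta_pos":[0,0,2],"turn":0},{"hand":-1,"delta_pos":[0,0,2],"turn":0},{"hand":-1,"delta_pos":[0,0,0],"turn":0},{"hand":-1,"delta_pos":[0,0,0],"turn":0}]'
python3 -c "from h import *;stand()"
python3 -m inch '[{"hand":-1,"delta_pos":[0,0,1.5],"turn":0},{"hand":-1,"delta_pos":[0,0,0],"turn":0},{"hand":-1,"delta_pos":[0,0,0],"turn":0}]'
python3 -c "from h import *;stand()"
```

```text
clock: 13.0
position: [0.5371, -0.3582, 0.1872]
tcp_rot: [-0.299, -3.124, -0.002]
contact_force: [-8.8, 2.5, 4.8]
width: 0.343
grip_force: 54.9
TCP stand mm [-5.150e+01 -1.000e-01  1.872e+02] yaw -10.94 F [-8.8  2.5  4.8] T [0.56 1.86 0.23]
clock: 13.3
position: [0.5369, -0.3583, 0.1868]
tcp_rot: [-0.3, -3.125, -0.002]
contact_force: [-12.6, 5.2, 14.4]
width: 0.342
grip_force: 54.9
TCP stand mm [-51.6  -0.2 186.8] yaw -10.95 F [-12.6   5.2  14.4] T [1.2  2.56 0.26]
```

Fully seated: TCP z is 186.8 mm against 187.5 mm expected, with 14 N upward reaction. Relieving, releasing, retreating upward.

```bash
python3 -m inch '[{"hand":-1,"delta_pos":[1.5,0,-1],"turn":0},{"hand":0.2,"delta_pos":[0,0,0],"turn":0},{"hand":0.2,"delta_pos":[0,0,0],"turn":0},{"hand":0.2,"delta_pos":[0,0,0],"turn":0},{"hand":0.2,"delta_pos":[0,0,0],"turn":0},{"hand":0.2,"delta_pos":[0,0,0],"turn":0},{"hand":0.2,"delta_pos":[0,0,0],"turn":0}]'
python3 -c "from h import *;stand()"
python3 -m inch '[{"hand":0.2,"delta_pos":[0,0,-20],"turn":0},{"hand":0.2,"delta_pos":[0,0,-45],"turn":0},{"hand":0.2,"delta_pos":[0,0,-45],"turn":0},{"hand":0.2,"delta_pos":[0,0,-45],"turn":0},{"hand":0.2,"delta_pos":[30,30,0],"turn":0},{"hand":0.2,"delta_pos":[0,0,0],"turn":0},{"hand":0.2,"delta_pos":[0,0,0],"turn":0},{"hand":0.2,"delta_pos":[0,0,0],"turn":0}]'
python3 - <<'E'
from h import *
stand();w=snap('wrist','w7')
def S(x,y,z):
    p=O+x*XS+y*YS;return [p[0],p[1],z]
print('pred bar plate-top corners',[proj(w,S(-.002,y,.134+.062)) for y in(.05,-.05)],'disc',proj(w,S(-.096,0,.134+.05)))
h=cv2.cvtColor(w['img'],cv2.COLOR_BGR2HSV);m=cv2.inRange(h,(105,120,40),(125,255,255));m[215:]=0
n,l,st,c=cv2.connectedComponentsWithStats(m);print([(st[i],c[i].round(1)) for i in range(1,n) if st[i][4]>15])
a=load('s6');a2=snap('scene','s7')
for s in(a,a2):
    h=cv2.cvtColor(s['img'],cv2.COLOR_BGR2HSV);m=cv2.inRange(h,(105,120,40),(125,255,255));n,l,st,c=cv2.connectedComponentsWithStats(m);print([(st[i],c[i]) for i in range(1,n) if st[i][4]>15])
E
```

```text
clock: 14.0
position: [0.5376, -0.358, 0.1865]
tcp_rot: [0.298, 3.127, -0.0]
contact_force: [-0.1, 0.1, -1.1]
width: 0.599
grip_force: 0.0
TCP stand mm [-51.    0.3 186.5] yaw -10.89 F [-0.1  0.1 -1.1] T [0.03 0.   0.05]
clock: 14.8
position: [0.514, -0.323, 0.3412]
tcp_rot: [-0.298, -3.127, 0.0]
contact_force: [0.5, -0.6, 0.3]
width: 0.601
grip_force: 0.0
TCP stand mm [-80.8  30.1 341.2] yaw -10.89 F [ 0.5 -0.6  0.3] T [-0.04 -0.02 -0.01]
pred bar plate-top corners [array([269.6706579 , 258.23210366]), array([177.2480566, 258.0371184])] disc [222.41935209 170.42856363]
[(array([198, 201,  12,  14, 143], dtype=int32), array([203.5, 207.6])), (array([239, 201,  18,  14, 249], dtype=int32), array([247.5, 207.6]))]
[(array([408, 195,   7,   7,  24], dtype=int32), array([410.29166667, 197.83333333])), (array([407, 202,  28,  25, 259], dtype=int32), array([423.37451737, 215.67181467]))]
[(array([404, 196,  14,  13,  82], dtype=int32), array([409.03658537, 200.95121951])), (array([411, 202,  27,  27, 272], dtype=int32), array([425.77941176, 216.76470588]))]
```

Hanger released and staying. Crossing back along the front to the headset.

```bash
python3 -m inch '[{"hand":0.2,"delta_pos":[15,45,-5],"turn":0},{"hand":0.2,"delta_pos":[15,45,-5],"turn":0},{"hand":1,"delta_pos":[15,45,-5],"turn":0},{"hand":1,"delta_pos":[15,45,-5],"turn":0},{"hand":1,"delta_pos":[14,46,0],"turn":0},{"hand":1,"delta_pos":[12,46,0],"turn":0},{"hand":1,"delta_pos":[10,46,0],"turn":0},{"hand":1,"delta_pos":[9,46,0],"turn":0}]'
python3 -m inch '[{"hand":1,"delta_pos":[9,46,0],"turn":0},{"hand":1,"delta_pos":[9,46,0],"turn":0},{"hand":1,"delta_pos":[9,46,0],"turn":0},{"hand":1,"delta_pos":[9,46,0],"turn":0},{"hand":1,"delta_pos":[5,46,0],"turn":0},{"hand":1,"delta_pos":[5,46,0],"turn":0},{"hand":1,"delta_pos":[0,0,0],"turn":8.4},{"hand":1,"delta_pos":[0,0,0],"turn":8.4}]'
python3 -m inch '[{"hand":1,"delta_pos":[0,0,0],"turn":8.4},{"hand":1,"delta_pos":[0,0,0],"turn":8.4},{"hand":1,"delta_pos":[0,0,0],"turn":8.4},{"hand":1,"delta_pos":[0,0,0],"turn":8.4},{"hand":1,"delta_pos":[0,0,0],"turn":8.3},{"hand":1,"delta_pos":[0,0,0],"turn":0},{"hand":1,"delta_pos":[0,0,0],"turn":0}]'
python3 - <<'E'
from h import *
w=snap('wrist','w8');o=sensors.get_obs();print(o['joint_positions'][6],Ro.from_rotvec(o['tcp_rot']).as_matrix().round(3))
print('crown',proj(w,[.479,.425,.163]),'cups',proj(w,[.5071,.3496,.08]),proj(w,[.4513,.5004,.08]))
# seated hanger check by disc in w7
v=load('w7');g=cv2.cvtColor(v['img'],cv2.COLOR_BGR2GRAY);m=(g<45).astype(np.uint8);m[215:]=0;m[:100]=0
n,l,st,c=cv2.connectedComponentsWithStats(m);print([(st[i],c[i].round(1)) for i in range(1,n) if st[i][4]>80])
E
```

```text
clock: 15.7
position: [0.4795, 0.056, 0.3616]
tcp_rot: [0.3, 3.127, 0.0]
contact_force: [1.5, 1.2, 0.8]
width: 0.995
grip_force: 0.0
clock: 16.5
position: [0.4867, 0.3358, 0.3602]
tcp_rot: [-0.758, -3.048, 0.003]
contact_force: [0.2, -0.9, 0.5]
width: 1.0
grip_force: 0.0
clock: 17.2
position: [0.4868, 0.3341, 0.3612]
tcp_rot: [1.788, 2.583, -0.001]
contact_force: [0.9, 0.2, -0.9]
width: 1.002
grip_force: 0.0
-0.15048112698948135 [[-0.352  0.936 -0.   ]
 [ 0.936  0.352 -0.   ]
 [-0.    -0.    -1.   ]]
crown [274.38473084  98.92650275] cups [268.80416666 159.91079053] [271.39690641  37.80839313]
[(array([202, 167,  43,  11, 390], dtype=int32), array([222.9, 172. ])), (array([192, 200,  17,  15, 228], dtype=int32), array([200.5, 207.5]))]
```

The seated hanger's disc is at (222.9,172) against (222.4,170) predicted, so it's in place. Now I'll segment the headset band in the wrist image.

```bash
cat > band.py <<'E'
from h import *
def ext(f,x0=200,x1=350,y0=0,y1=215,step=8):
    s=load(f);g=cv2.cvtColor(s['img'],cv2.COLOR_BGR2GRAY)
    for y in range(y0,y1,step):
        r=g[y,x0:x1].astype(int);d=np.where(r<55)[0];w=np.where(r>195)[0]
        print(y,'dark',(d.min()+x0,d.max()+x0,len(d)) if len(d) else '','white',(w.min()+x0,w.max()+x0,len(w)) if len(w) else '')
ext(sys.argv[1])
E
python3 band.py w8
```

```text
0 dark  white 
8 dark  white 
16 dark  white 
24 dark  white 
32 dark  white 
40 dark (np.int64(235), np.int64(282), 24) white (np.int64(255), np.int64(291), 16)
48 dark (np.int64(216), np.int64(349), 26) white 
56 dark (np.int64(254), np.int64(349), 45) white 
64 dark (np.int64(254), np.int64(349), 41) white 
72 dark (np.int64(268), np.int64(285), 18) white 
80 dark (np.int64(267), np.int64(286), 20) white 
88 dark (np.int64(267), np.int64(285), 19) white 
96 dark (np.int64(267), np.int64(285), 19) white 
104 dark (np.int64(266), np.int64(285), 20) white 
112 dark (np.int64(266), np.int64(285), 20) white 
120 dark (np.int64(266), np.int64(284), 19) white 
128 dark (np.int64(266), np.int64(283), 18) white (np.int64(345), np.int64(349), 5)
136 dark (np.int64(266), np.int64(283), 18) white (np.int64(342), np.int64(349), 8)
144 dark (np.int64(254), np.int64(283), 30) white (np.int64(343), np.int64(349), 7)
152 dark (np.int64(258), np.int64(285), 28) white (np.int64(346), np.int64(349), 4)
160 dark (np.int64(264), np.int64(277), 14) white (np.int64(253), np.int64(286), 11)
168 dark  white 
176 dark (np.int64(337), np.int64(342), 6) white 
184 dark (np.int64(339), np.int64(342), 4) white 
192 dark  white 
200 dark  white 
208 dark  white
```

```bash
python3 -m inch '[{"hand":1,"delta_pos":[30,5,0],"turn":0},{"hand":1,"delta_pos":[30,5,0],"turn":0},{"hand":1,"delta_pos":[0,0,0],"turn":0},{"hand":1,"delta_pos":[0,0,0],"turn":0},{"hand":1,"delta_pos":[0,0,0],"turn":0}]'
python3 - <<'E'
from h import *
w=snap('wrist','w9')
E
python3 band.py w9
```

```text
clock: 17.75
position: [0.4756, 0.3927, 0.3616]
tcp_rot: [1.793, 2.579, -0.0]
contact_force: [0.6, -0.4, -0.7]
width: 0.996
grip_force: 0.0
0 dark (np.int64(294), np.int64(294), 1) white 
8 dark (np.int64(287), np.int64(314), 28) white 
16 dark (np.int64(291), np.int64(317), 27) white 
24 dark  white 
32 dark  white 
40 dark  white 
48 dark  white 
56 dark  white 
64 dark  white 
72 dark  white 
80 dark (np.int64(235), np.int64(246), 12) white 
88 dark (np.int64(211), np.int64(349), 19) white (np.int64(247), np.int64(282), 17)
96 dark (np.int64(249), np.int64(349), 39) white 
104 dark (np.int64(248), np.int64(349), 50) white 
112 dark (np.int64(258), np.int64(276), 19) white 
120 dark (np.int64(258), np.int64(275), 18) white 
128 dark (np.int64(258), np.int64(275), 18) white 
136 dark (np.int64(257), np.int64(275), 19) white 
144 dark (np.int64(257), np.int64(275), 19) white 
152 dark (np.int64(257), np.int64(275), 19) white (np.int64(345), np.int64(349), 5)
160 dark (np.int64(257), np.int64(275), 19) white (np.int64(337), np.int64(349), 13)
168 dark (np.int64(257), np.int64(274), 18) white (np.int64(335), np.int64(349), 12)
176 dark (np.int64(249), np.int64(274), 26) white (np.int64(334), np.int64(349), 14)
184 dark (np.int64(247), np.int64(277), 31) white (np.int64(336), np.int64(349), 14)
192 dark (np.int64(256), np.int64(272), 17) white (np.int64(344), np.int64(349), 6)
200 dark (np.int64(257), np.int64(270), 14) white (np.int64(247), np.int64(278), 9)
208 dark (np.int64(329), np.int64(333), 5) white
```

Run:
```python
from h import *
A=load('w8');B=load('w9')
def rows(s,x0,x1,lo,hi):
    g=cv2.cvtColor(s['img'],cv2.COLOR_BGR2GRAY);return [(y,int(g[y,x0:x1].mean())) for y in range(lo,hi)]
def ends(s,x0,x1,lim):
    "white cup outer limits along the band's column"
    hsv=cv2.cvtColor(s['img'],cv2.COLOR_BGR2HSV);m=(hsv[...,2]>190)&(hsv[...,1]<40);m[:, :x0]=0;m[:,x1:]=0;m[lim:]=0
    ys=np.where(m.sum(1)>=4)[0];return ys.min(),ys.max()
ea=ends(A,250,292,215);eb=ends(B,245,284,215);print(ea,eb)
f=tri((A,(273,ea[0])),(B,(265,eb[0])));n=tri((A,(269,ea[1])),(B,(263,eb[1])));print(f,n,'mid',(f+n)/2,'angle',np.degrees(np.arctan2((f-n)[1],(f-n)[0])),np.linalg.norm((f-n)[:2]))
for s,u,v in((A,(276.5,76),(275,124)),(B,(266.7,116),(265.7,164))):
    p,q=onz(s,u,.16),onz(s,v,.16);d=(p-q)[:2];print('dir',np.degrees(np.arctan2(d[1],d[0])),'mid',((p+q)/2))
o=sensors.get_obs();R=Ro.from_rotvec(o['tcp_rot']).as_matrix()
print('delta mm',(R.T@(np.array([*((f+n)/2)[:2],.170])-o['position'])*1000).round(1), 'band point', (R.T@(onz(B,(266,140),.163)-o['position'])*1000).round(1))
```

```text
(np.int64(34), np.int64(164)) (np.int64(81), np.int64(201))
[0.45172537 0.50792848 0.06982859] [0.51238609 0.34181511 0.06185051] mid [0.48205573 0.42487179 0.06583955] angle 110.06101081047875 0.1768428022697702
dir 109.99861718861511 mid [0.48118977 0.4241942  0.16      ]
dir 109.94522615246674 mid [0.47634795 0.43791893 0.16      ]
delta mm [ 28.1  17.2 191.7] band point [ 43.2  16.  198.7]
```

Headset crown centre is at about (0.481,0.425) with the band at 110° (yaw 20°). The tool is aligned. Descending to pinch.

```bash
python3 -m inch '[{"hand":1,"delta_pos":[28,16.5,0],"turn":0},{"hand":1,"delta_pos":[0,0,45],"turn":0},{"hand":1,"delta_pos":[0,0,45],"turn":0},{"hand":1,"delta_pos":[0,0,45],"turn":0},{"hand":1,"delta_pos":[0,0,40],"turn":0},{"hand":1,"delta_pos":[0,0,16],"turn":0},{"hand":1,"delta_pos":[0,0,0],"turn":0},{"hand":1,"delta_pos":[0,0,0],"turn":0}]'
python3 -m inch '[{"hand":-1,"delta_pos":[0,0,0],"turn":0},{"hand":-1,"delta_pos":[0,0,0],"turn":0},{"hand":-1,"delta_pos":[0,0,0],"turn":0},{"hand":-1,"delta_pos":[0,0,0],"turn":0},{"hand":-1,"delta_pos":[0,0,0],"turn":0},{"hand":-1,"delta_pos":[0,0,0],"turn":0},{"hand":-1,"delta_pos":[0,0,0],"turn":0},{"hand":-1,"delta_pos":[0,0,0],"turn":0}]' 30
python3 -m inch '[{"hand":-1,"delta_pos":[0,0,0],"turn":0},{"hand":-1,"delta_pos":[0,0,0],"turn":0},{"hand":-1,"delta_pos":[0,0,0],"turn":0},{"hand":-1,"delta_pos":[0,0,0],"turn":0},{"hand":-1,"delta_pos":[0,0,0],"turn":0}]'
```

```text
clock: 18.6
position: [0.4815, 0.4254, 0.1715]
tcp_rot: [1.794, 2.579, 0.001]
contact_force: [0.7, 0.4, -0.0]
width: 1.002
grip_force: 0.0
clock: 19.4
position: [0.4807, 0.4258, 0.1705]
tcp_rot: [-1.793, -2.58, 0.0]
contact_force: [0.2, -0.5, -0.2]
width: 0.353
grip_force: 0.0
clock: 19.9
position: [0.4807, 0.4259, 0.1705]
tcp_rot: [-1.793, -2.58, -0.0]
contact_force: [-0.4, 0.5, -0.2]
width: 0.255
grip_force: 30.0
```

```bash
python3 -m inch '[{"hand":-1,"delta_pos":[0,0,-10],"turn":0},{"hand":-1,"delta_pos":[0,0,-25],"turn":0},{"hand":-1,"delta_pos":[0,0,-35],"turn":0},{"hand":-1,"delta_pos":[0,0,-40],"turn":0},{"hand":-1,"delta_pos":[0,0,-40],"turn":0},{"hand":-1,"delta_pos":[0,0,-30],"turn":0},{"hand":-1,"delta_pos":[0,0,-15],"turn":0},{"hand":-1,"delta_pos":[0,0,-5],"turn":0}]' 40
python3 -m inch '[{"hand":-1,"delta_pos":[0,0,0],"turn":4},{"hand":-1,"delta_pos":[0,0,0],"turn":6},{"hand":-1,"delta_pos":[0,0,0],"turn":6},{"hand":-1,"delta_pos":[0,0,0],"turn":6},{"hand":-1,"delta_pos":[0,0,0],"turn":5},{"hand":-1,"delta_pos":[0,0,0],"turn":4},{"hand":-1,"delta_pos":[0,0,0],"turn":0},{"hand":-1,"delta_pos":[0,0,0],"turn":0}]'
python3 -c "
from h import *
stand();o=sensors.get_obs();R=Ro.from_rotvec(o['tcp_rot']).as_matrix();print(R.round(3),np.degrees(np.arctan2(R[1,1],R[0,1])),o['joint_positions'])"
```

```text
clock: 20.7
position: [0.4812, 0.4259, 0.3731]
tcp_rot: [1.793, 2.579, 0.005]
contact_force: [1.3, -0.4, -2.4]
width: 0.253
grip_force: 40.0
clock: 21.5
position: [0.4803, 0.4257, 0.3699]
tcp_rot: [2.415, 2.009, -0.002]
contact_force: [0.9, 0.1, -2.3]
width: 0.257
grip_force: 40.0
TCP stand mm [-256.8  758.7  369.9] yaw -100.48 F [ 0.9  0.1 -2.3] T [-0.09  0.11 -0.05]
[[ 0.182  0.983 -0.001]
 [ 0.983 -0.182 -0.001]
 [-0.001 -0.001 -1.   ]] -10.477589691854043 [-1.23689394  0.44334061  0.6857037   1.36184408 -0.27746914  1.43414686
 -0.74419198]
```

```bash
python3 -m inch '[{"hand":-1,"delta_pos":[-20,0,0],"turn":0.5},{"hand":-1,"delta_pos":[-35,0,0],"turn":0},{"hand":-1,"delta_pos":[-45,2,0],"turn":0},{"hand":-1,"delta_pos":[-45,8,0],"turn":0},{"hand":-1,"delta_pos":[-45,8,0],"turn":0},{"hand":-1,"delta_pos":[-45,8,0],"turn":0},{"hand":-1,"delta_pos":[-45,8,0],"turn":0},{"hand":-1,"delta_pos":[-45,8,0],"turn":0}]'
python3 -m inch '[{"hand":-1,"delta_pos":[-45,8,0],"turn":0},{"hand":-1,"delta_pos":[-45,8,0],"turn":0},{"hand":-1,"delta_pos":[-45,8,-5],"turn":0},{"hand":-1,"delta_pos":[-45,8,-7],"turn":0},{"hand":-1,"delta_pos":[-45,8,-8],"turn":0},{"hand":-1,"delta_pos":[-45,8,-8],"turn":0},{"hand":-1,"delta_pos":[-45,8,-8],"turn":0},{"hand":-1,"delta_pos":[-35,8,-4],"turn":0}]'
python3 -c "from h import *;stand()"
```

```text
clock: 22.3
position: [0.459, 0.0968, 0.3705]
tcp_rot: [-2.423, -1.998, -0.001]
contact_force: [1.8, -0.5, -2.2]
width: 0.252
grip_force: 40.0
clock: 23.1
position: [0.4541, -0.2598, 0.4113]
tcp_rot: [2.424, 1.996, 0.001]
contact_force: [0.7, 0.6, -1.5]
width: 0.251
grip_force: 40.0
TCP stand mm [-151.7   80.7  411.3] yaw -101.05 F [ 0.7  0.6 -1.5] T [-0.06  0.05 -0.06]
```

```bash
python3 -m inch '[{"hand":-1,"delta_pos":[-30,0,0],"turn":0},{"hand":-1,"delta_pos":[-30,25,0],"turn":0},{"hand":-1,"delta_pos":[-15,30,0],"turn":0},{"hand":-1,"delta_pos":[-5,30,0],"turn":0},{"hand":-1,"delta_pos":[0,15,0],"turn":0},{"hand":-1,"delta_pos":[0,3,0],"turn":0},{"hand":-1,"delta_pos":[0,0,0],"turn":0},{"hand":-1,"delta_pos":[0,0,0],"turn":0}]'
python3 - <<'E'
from h import *
stand();snap('wrist','w10');a=snap('scene','s10');b=snap('side','d10')
im=np.zeros((600,800,3),np.uint8)
E
```

```text
clock: 23.9
position: [0.5396, -0.3553, 0.4108]
tcp_rot: [-2.426, -1.996, -0.0]
contact_force: [-0.2, -0.3, -2.3]
width: 0.251
grip_force: 40.0
TCP stand mm [-49.5   3.3 410.8] yaw -101.11 F [-0.2 -0.3 -2.3] T [-0.06  0.1   0.02]
```

```bash
python3 -m inch '[{"hand":-1,"delta_pos":[-3,1.5,15],"turn":0},{"hand":-1,"delta_pos":[0,0,30],"turn":0},{"hand":-1,"delta_pos":[0,0,30],"turn":0},{"hand":-1,"delta_pos":[0,0,30],"turn":0},{"hand":-1,"delta_pos":[0,0,30],"turn":0},{"hand":-1,"delta_pos":[0,0,25],"turn":0},{"hand":-1,"delta_pos":[0,0,12],"turn":0},{"hand":-1,"delta_pos":[0,0,0],"turn":0}]'
python3 -m inch '[{"hand":-1,"delta_pos":[0,0,3],"turn":0},{"hand":-1,"delta_pos":[0,0,3],"turn":0},{"hand":-1,"delta_pos":[0,0,3],"turn":0},{"hand":-1,"delta_pos":[0,0,0],"turn":0},{"hand":-1,"delta_pos":[0,0,0],"turn":0}]'
python3 -c "from h import *;stand()"
```

```text
clock: 24.85
position: [0.5407, -0.3576, 0.2366]
tcp_rot: [-2.424, -1.994, 0.002]
contact_force: [-0.3, 0.3, -2.4]
width: 0.252
grip_force: 40.0
clock: 25.35
position: [0.5416, -0.3586, 0.2298]
tcp_rot: [2.426, 1.996, 0.0]
contact_force: [-0.8, 0.2, -2.7]
width: 0.251
grip_force: 40.0
TCP stand mm [-47.    0.4 229.8] yaw -101.1 F [-0.8  0.2 -2.7] T [-0.17  0.06 -0.04]
```

```bash
python3 -m inch '[{"hand":-1,"delta_pos":[0,0,2],"turn":0},{"hand":-1,"delta_pos":[0,0,2],"turn":0},{"hand":-1,"delta_pos":[0,0,2],"turn":0},{"hand":-1,"delta_pos":[0,0,0],"turn":0},{"hand":-1,"delta_pos":[0,0,0],"turn":0}]'
python3 -c "from h import *;stand()"
```

```text
clock: 25.85
position: [0.5415, -0.3585, 0.2234]
tcp_rot: [-2.426, -1.996, 0.0]
contact_force: [0.0, -1.2, -2.5]
width: 0.252
grip_force: 40.0
TCP stand mm [-47.1   0.5 223.4] yaw -101.1 F [ 0.  -1.2 -2.5] T [-0.03  0.06  0.01]
```

```bash
python3 -m inch '[{"hand":-1,"delta_pos":[0,0,1],"turn":0},{"hand":-1,"delta_pos":[0,0,0.7],"turn":0},{"hand":-1,"delta_pos":[0,0,0],"turn":0},{"hand":-1,"delta_pos":[0,0,0],"turn":0}]'
python3 -c "from h import *;stand()"
```

```text
clock: 26.25
position: [0.5414, -0.3586, 0.222]
tcp_rot: [2.426, 1.996, 0.0]
contact_force: [-0.7, 0.4, 1.1]
width: 0.252
grip_force: 40.0
TCP stand mm [-47.2   0.4 222. ] yaw -101.11 F [-0.7  0.4  1.1] T [0.01 0.36 0.04]
```

The bar now carries the headset (vertical force went from -2.5 to +1.1 N at the expected height). Opening just a little, then withdrawing straight up.

```bash
python3 -m inch '[{"hand":-0.4,"delta_pos":[0,0,0],"turn":0},{"hand":-0.35,"delta_pos":[0,0,0],"turn":0},{"hand":-0.25,"delta_pos":[0,0,0],"turn":0},{"hand":-0.2,"delta_pos":[0,0,0],"turn":0},{"hand":-0.2,"delta_pos":[0,0,0],"turn":0},{"hand":-0.2,"delta_pos":[0,0,0],"turn":0},{"hand":-0.2,"delta_pos":[0,0,0],"turn":0},{"hand":-0.2,"delta_pos":[0,0,0],"turn":0}]'
python3 -c "from h import *;stand()"
```

```text
clock: 27.05
position: [0.5415, -0.3585, 0.2218]
tcp_rot: [2.426, 1.996, 0.0]
contact_force: [0.4, 0.1, 0.4]
width: 0.399
grip_force: 0.0
TCP stand mm [-47.1   0.5 221.8] yaw -101.1 F [0.4 0.1 0.4] T [-0.08  0.07  0.  ]
```

```bash
python3 -m inch '[{"hand":-0.2,"delta_pos":[0,0,-5],"turn":0},{"hand":-0.2,"delta_pos":[0,0,-10],"turn":0},{"hand":-0.2,"delta_pos":[0,0,-20],"turn":0},{"hand":-0.2,"delta_pos":[0,0,-40],"turn":0},{"hand":-0.2,"delta_pos":[0,0,-40],"turn":0},{"hand":-0.2,"delta_pos":[0,0,-30],"turn":0},{"hand":-0.2,"delta_pos":[0,0,0],"turn":0},{"hand":-0.2,"delta_pos":[0,0,0],"turn":0}]'
python3 -m inch '[{"hand":-0.2,"delta_pos":[45,-15,0],"turn":0},{"hand":-0.2,"delta_pos":[45,-15,0],"turn":0},{"hand":-0.2,"delta_pos":[45,-15,0],"turn":0},{"hand":-0.2,"delta_pos":[45,0,0],"turn":0},{"hand":-0.2,"delta_pos":[45,0,0],"turn":0},{"hand":-0.2,"delta_pos":[30,0,0],"turn":0},{"hand":-0.2,"delta_pos":[0,0,0],"turn":0},{"hand":-0.2,"delta_pos":[0,0,0],"turn":0}]'
python3 -m inch '[{"hand":-0.2,"delta_pos":[0,0,0],"turn":0},{"hand":-0.2,"delta_pos":[0,0,0],"turn":0},{"hand":-0.2,"delta_pos":[0,0,0],"turn":0},{"hand":-0.2,"delta_pos":[0,0,0],"turn":0},{"hand":-0.2,"delta_pos":[0,0,0],"turn":0},{"hand":-0.2,"delta_pos":[0,0,0],"turn":0},{"hand":-0.2,"delta_pos":[0,0,0],"turn":0},{"hand":-0.2,"delta_pos":[0,0,0],"turn":0}]'
python3 - <<'E'
from h import *
a=snap('scene','s11');b=snap('side','d11')
import subprocess
im=np.zeros((600,800,3),np.uint8)
im[:,:400]=cv2.resize(a['img'][165:285,372:452],(400,600),interpolation=cv2.INTER_CUBIC)
im[:,400:]=cv2.resize(b['img'][90:186,233:297],(400,600),interpolation=cv2.INTER_CUBIC)
cv2.imwrite('pics/fin.png',im)
E
python3 -m inch '[{"hand":-0.2,"delta_pos":[0,0,0],"turn":0},{"hand":-0.2,"delta_pos":[0,0,0],"turn":0},{"hand":-0.2,"delta_pos":[0,0,0],"turn":0},{"hand":-0.2,"delta_pos":[0,0,0],"turn":0}]' >/dev/null
python3 - <<'E'
from h import *
a=load('s11')['img'];c=snap('scene','s12')['img'];e=load('s6')['img']
d=cv2.absdiff(a,c).max(2);print('motion px',(d[165:285,372:452]>25).sum())
d=cv2.absdiff(load('scene0')['img'],c).max(2);print('vial/chipbox change',(d[265:300,390:415]>40).sum(),(d[255:278,320:350]>40).sum(),'tweezers',(d[230:258,262:292]>40).sum())
E
```

```text
clock: 27.85
position: [0.5415, -0.3589, 0.368]
tcp_rot: [2.425, 1.995, 0.001]
contact_force: [-0.2, -0.8, -1.0]
width: 0.403
grip_force: 0.0
clock: 28.65
position: [0.5461, -0.0988, 0.366]
tcp_rot: [-2.423, -1.998, 0.002]
contact_force: [-0.2, -1.2, 0.4]
width: 0.401
grip_force: 0.0
clock: 29.45
position: [0.5464, -0.0996, 0.3668]
tcp_rot: [-2.426, -1.996, -0.0]
contact_force: [-0.3, 0.1, 0.6]
width: 0.399
grip_force: 0.0
motion px 0
vial/chipbox change 2 0 tweezers 3
```

View pics/fin.png

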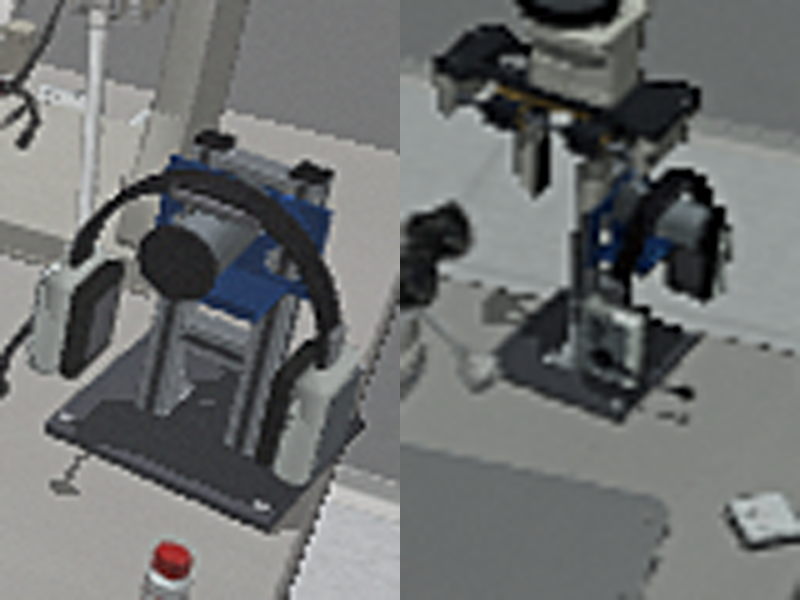

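The final view shows the hanger seated on both studs. The headset band lies over the bar between the plate and the disc (scene crop: disc (180,262), cups (75,320) and (310,410)), one cup either side. Successive pictures show no motion, and the chip box, vial and tweezers haven't moved.

```bash
python3 -c "
from workcell import close_job
print(close_job())"
```

```text
the job is handed in; nothing more can be done
None
```

The blue hanger is locked on both studs and the headset hangs still over its bar, one cup either side; I checked the chip box, vial and tweezers as unmoved, but not the loupe separately, and handed in the job at about 30 s.

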